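Hang a washed brass waveguide section in the drying cabinet

TASK

Pick up the brass waveguide section with the two equal square flanges that lies on its side on the foam sheet, reach down through the opening of the drying cabinet and hang the section by its bore on the hook inside, so that it hangs still on the level part of the hook behind the upturned tip. Touch neither the frame of the opening nor any other sheet metal of the cabinet, with the part or with the robot, and leave the two standing brass elements where they are.

Things in the scene. Friction and masses are not known exactly. Their poses are not given: they have to be found in the camera images.
- section_center (a point): Centre (half-way up) of the loose brass section, 0.55 to 0.75 kg: a round tube, 44 mm outside, with a square flange 70 x 70 x 7 mm at each end, 60 mm long over all; 46 mm of bare tube between the flanges. A 36 mm bore runs through it along its x axis. It lies on its side, bore level, its centre 47 mm above the table (35 above the foam). Both ends are alike.
- hook_seat (a point): Point on the centre line of the level hook rod, half-way along its useful length, 40 mm below the rim of the opening and 195 mm above the table. Its x axis runs level along the rod towards the free, upturned tip; z is up. A section hanging on the rod has its centre 13 mm below this centre line.
- opening (a point): Centre of the cabinet's top opening, at the height of its rim, 235 mm above the table. The clear opening is 196 mm along its x axis (same direction as the hook) and 156 mm along y; the tank below has the same section and is 163 mm deep; the hook lies midway in y. The frame is 4 mm sheet standing 10 mm above the cabinet's deck.
- dryer: The drying cabinet, fixed to the table: a white sheet-metal box 300 mm (x) by 250 mm (y), 235 mm high to the rim, with a top opening and no lid on it. Origin at the centre of its underside; x points as the hook does, to the side with the control panel.
- casing: All sheet metal of the drying cabinet: outer skin, deck, raised frame of the opening, tank walls and floor (not the hook). Same origin and axes as the cabinet.
- hook: The fixed steel hook in the tank, a 10 mm rod. It starts at the tank wall 52 mm behind the seat point (-x), with a mounting plate 5 mm thick and 34 mm square, and is level up to 40 mm in front of it; there it bends upward, its tip ending 53 mm in front of the seat point and 16 mm above the rod's centre line. Origin and axes as the cabinet's.
- section: The brass waveguide section as a body; origin at its centre, x along its bore.
- foam: White foam sheet 360 x 310 x 12 mm, fixed to the table, on which the brass parts stand. Origin at the centre of its underside.
- element_a: Loose brass feed element, 58 mm tall, standing on the foam: a square plate 84 x 74 mm on a short stem and a smaller square foot, with a white bush on top. Origin at the centre of its underside. Not to be moved.
- element_b: A second feed element like the first, also standing on the foam. Not to be moved.
Mind the look-alikes: they are no part of the job. Leave any purple look-alike of the section alone.

How it is judged:
At the end, for the whole second after the job is handed in: The section hangs by its bore on the level part of the hook: its centre within 22 mm of the middle of the rod along it, within 12 mm to either side and 7 to 18 mm below the rod's centre line, its bore within 0.2 rad of the rod's direction, its weight on the hook, released and at rest (x of section_center in the frame of hook_seat between -0.022 and 0.022 m and y of section_center in the frame of hook_seat between -0.012 and 0.012 m and z of section_center in the frame of hook_seat between -0.018 and -0.007 m and angle between the x axis of section and the x axis of hook, either way round below 0.2 rad and contact force between section and hook above 2 N and linear speed of section below 0.03 m/s and angular speed of section below 0.4 rad/s); the robot touches nothing.
It fails at once if the frame or other sheet metal of the cabinet is touched, by the part or by the robot (over 0.5 N) (contact force between casing and anything else above 0.5 N).
It fails at once if a standing feed element is shifted by more than 20 mm (distance of any of element_a, element_b from where it was at the start of the episode above 0.02 m).
It also fails if it takes over 61 s, if anything falls off the work surface, if the arm or the gripper's body presses on something with over 40 N, if the wrist force passes 120 N, or if a joint passes its speed limit or range.

ROBOT

A 6-joint arm with a two-finger parallel gripper is mounted at the origin on the work surface. World frame = base frame: x ahead of the robot, y to its left, z up, the work surface at z = 0. Lengths are in m, angles in rad, forces in N, time in s.
With the tool pointing down it reaches from about 0.3 to 0.875 m from the base axis. Payload 6.4 kg.
Tool frame: the origin (TCP) lies midway between the tips of the shut fingers; the grasp point (between the pads) lies 19 mm behind it (ctrl.pinch_z is the distance from the TCP to the grasp point, in m); z points along the fingers, y is the line along which they close (so a half turn about z gives the same grasp; the last joint's range is limited). The gripper opens to 85 mm and grips with 20 to 120 N. Pads are 22 mm wide; open, the fingers measure 114 mm over their backs; the gripper's body (76 mm by 85 mm) begins 54 mm behind the grasp point. The pads swing forward as they close: fully open they stand 13 mm farther back than shut.
Start: joints at [-1.327, 0.181, 1.607, -0, 1.354, -0.206], TCP at [0.25, -0.518, 0.231] pointing down, gripper open.
Joint ranges: [-2.99, 2.99], [-0.89, 2.07], [0.3, 2.58], [-1.14, 4.28], [0, 2.63], [-3.12, 3.12]. Speed limits (rad/s): [2.57, 2.57, 3.01, 3.14, 3.14, 3.14].

INTERFACE

Orientations are given as a unit quaternion [w, x, y, z].
In Python, from bench import ctrl gives the robot as it stands.
- The arm moves only by the tool apply_moves, never from a script. Its argument "moves" is a list of rows, each an object with "jaw": the opening, from 0 (shut) to 1 (fully open); "offset": the shift along the tool's x, y, z in mm, a list of three; "rot": the turn, a rotation vector about the tool's x, y, z in degrees, a list of three. In form: [{"jaw": jaw, "offset": [dx, dy, dz], "rot": [ax, ay, az]}, ...]. A call has exactly 5 rows; each row shifts and turns the commanded pose from where the row before left it, along the tool's axes as they then stand; what a row does not reach is not made up. A row lasts 1/8 s, in which the tool goes at most 62.5 mm and 10.7 degrees, less where a joint would pass 70% of its speed; a pose out of reach is approached as far as the arm can. A call is refused whole if a number of a shift passes 62.5 or a number of a turn 10.7, either way. A call with a gripper value outside its range is refused whole. The fingers move at their own pace and stop on an object; the grip force is fixed at half the most. Time passes only in rows, so rows that do not move let the fingers close, or fill a call up. It gives the time, the measured TCP pose, the force, the opening and the grip force at its end, in the units of the state.
- ctrl.get_obs(): the state, without advancing time (a new reading comes with each control period).
- ctrl.camera(name): name is "side" or "top"; returns (picture, depth): 384x512x3 uint8, red, green, blue; 384x512 float32, m along the optical axis (not along the pixel's ray), 0 where there is no reading.
- ctrl.camera_params(name): a dict with "K" (3x3 intrinsics, pixels), "cam_to_world" (4x4, takes a point from camera to world coordinates). Camera axes: x right, y down, z forward; pixel columns grow to the right and rows downward; lengths in m; the calibration is good to about 2 mm. A picture is of the moment at which its call begins. camera_params takes no time and is no camera call.
- ctrl.hand_in(): hands the job in; it is judged then, once.
Trained networks look in the newest picture that a camera, given by its name, has taken for a name from the list of things; names that differ only in an ending like _2 or _b are one class to them, and where a whole thing is asked for, a point or a joint stands for the part that bears it (a point fixed in the world has none). Each returns a list of dicts, best first, with "score" (0 to 1); they miss things now and then, are a little off and sometimes report something else, mostly with a low value. They report only what shows in the picture. A call takes as long as a camera call. They do not tell look-alikes from the thing itself.
- ctrl.outline_of(camera, target): "region" (384x512 bool, what is visible of it) and "position" ([column, row] in pixels, amid what is visible of it).
The state is a dict: "time_s": time; "q": joint angles; "dq": joint speeds; "joint_efforts": joint torques, N m; "eef_pos": TCP position; "eef_rot": TCP orientation; "wrist_force": force on the tool from outside, world axes, zero at the start; "torque": the same for the moment, N m; "opening": opening from 0.0 (shut) to 1.0 (fully open); "grasp_force": force on a finger pad.
Only numpy, scipy, OpenCV 4.12 (cv2) and the standard library are available. Lean on these libraries where they do the work, as an engineer would, in place of code of your own. Each camera call takes 0.05 s, during which the arm holds its last target. There are 200 camera calls.

## Working session

There is one attempt and no reset: what is moved stays moved. The work goes in short steps, Python scripts to look and compute and a tool call to move; the robot and the scene stay as the last step left them, time stands still between calls to the robot, and variables do not carry over. Pictures are saved under pics/ and viewed, at most 10 in all, crops included, and the job is handed in when it is done.

Besides the shell and the picture viewer there is one more tool, called after "Call:" as name(argument=value, ...) on one line, values as JSON. apply_moves: Moves the arm, as the interface text tells. Its arguments: {"type":"object","properties":{"moves":{"type":"array"}},"required":["moves"]}

```bash
ls; mkdir -p pics; cat > h.py <<'E'
import numpy as np, cv2
from bench import ctrl
def snap(n,f=None):
    p,d=ctrl.camera(n); P=ctrl.camera_params(n)
    if f: cv2.imwrite('pics/'+f,p[:,:,::-1])
    return p,d,P
def cloud(d,P):
    K=P['K'];T=P['cam_to_world'];v,u=np.mgrid[:d.shape[0],:d.shape[1]]
    c=np.stack([(u-K[0][2])/K[0][0]*d,(v-K[1][2])/K[1][1]*d,d],-1)
    w=c@np.array(T)[:3,:3].T+np.array(T)[:3,3]; w[d==0]=np.nan
    return w
E
python3 - <<'E'
from h import *
ims=[]
for n in('top','side'):
    p,d,P=snap(n); w=cloud(d,P); np.save(n+'.npy',w); ims.append(p)
    print(n,np.round(P['cam_to_world'],3).tolist(),P['K'][0][0])
    for t in('section','dryer','hook','element_a','opening','hook_seat'):
        try:
            for o in ctrl.outline_of(n,t)[:4]:
                r=o['region']; q=w[r]; q=q[~np.isnan(q[:,0])]
                print(t,round(o['score'],2),np.round(o['position']),r.sum(),np.round(np.median(q,0),3),np.round(np.percentile(q,[2,98],axis=0),3).tolist())
        except Exception as e: print(t,e)
cv2.imwrite('pics/a.png',cv2.resize(np.vstack(ims),None,fx=.78,fy=.78)[:,:,::-1])
cv2.imwrite('pics/top1.png',ims[0][:,:,::-1]);cv2.imwrite('pics/side1.png',ims[1][:,:,::-1])
o=ctrl.get_obs();print(o['eef_pos'],o['eef_rot'],o['time_s'])
E
```

```text
pics
top [[-0.024, -0.989, 0.149, 0.367], [-1.0, 0.022, -0.019, 0.125], [0.016, -0.149, -0.989, 1.623], [0.0, 0.0, 0.0, 1.0]] 484.4117887745509
section 0.74 [200. 209.] 373 [0.547 0.275 0.068] [[0.509, 0.237, 0.015], [0.586, 0.313, 0.089]]
dryer 0.73 [354. 203.] 9842 [ 0.548 -0.211  0.221] [[0.388, -0.343, 0.058], [0.698, -0.055, 0.236]]
hook 0.7 [366. 216.] 158 [ 0.496 -0.227  0.199] [[0.454, -0.272, 0.068], [0.548, -0.204, 0.215]]
hook 0.44 [354. 201.] 9744 [ 0.548 -0.211  0.221] [[0.389, -0.341, 0.065], [0.695, -0.055, 0.236]]
element_a 0.8 [236. 162.] 574 [0.702 0.148 0.062] [[0.662, 0.112, 0.051], [0.744, 0.185, 0.074]]
element_a 0.63 [184. 165.] 585 [0.691 0.323 0.061] [[0.648, 0.283, 0.052], [0.736, 0.363, 0.074]]
opening 0.62 [351. 201.] 9709 [ 0.548 -0.211  0.221] [[0.389, -0.34, 0.064], [0.697, -0.055, 0.236]]
hook_seat 0.76 [353. 203.] 9753 [ 0.548 -0.211  0.221] [[0.388, -0.341, 0.065], [0.697, -0.056, 0.236]]
hook_seat 0.32 [195. 211.] 398 [0.547 0.276 0.067] [[0.509, 0.237, 0.01], [0.587, 0.313, 0.089]]
side [[-0.953, 0.273, -0.127, 0.73], [0.301, 0.87, -0.391, 0.583], 
[... 266 characters left out ...]
 0.63 [241. 120.] 10263 [ 0.55  -0.171  0.2  ] [[0.383, -0.331, 0.031], [0.715, -0.045, 0.235]]
hook 0.64 [252. 101.] 96 [ 0.499 -0.22   0.2  ] [[0.454, -0.244, 0.185], [0.545, -0.201, 0.214]]
element_a 0.97 [225. 240.] 634 [0.704 0.15  0.061] [[0.665, 0.111, 0.054], [0.743, 0.185, 0.073]]
element_a 0.59 [246. 294.] 769 [0.693 0.326 0.061] [[0.649, 0.285, 0.055], [0.736, 0.365, 0.072]]
opening 0.64 [239. 116.] 10266 [ 0.551 -0.172  0.2  ] [[0.384, -0.332, 0.029], [0.715, -0.045, 0.235]]
hook_seat 0.86 [242. 117.] 10185 [ 0.55  -0.173  0.2  ] [[0.385, -0.334, 0.035], [0.714, -0.045, 0.235]]
[ 0.25001715 -0.51781494  0.23130946] [3.84549918e-06 9.74818564e-01 2.22999477e-01 7.59692689e-06] 0.7
```

View pics/top1.png

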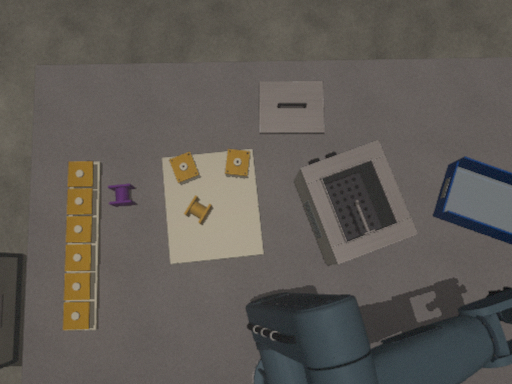

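View pics/side1.png

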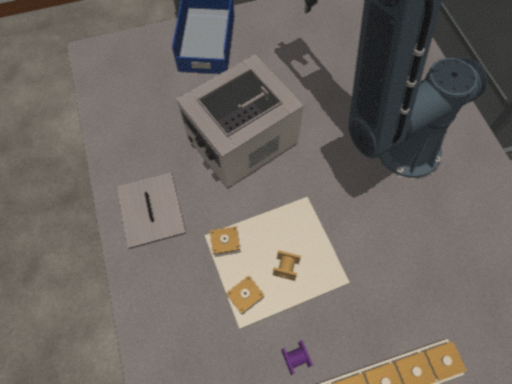

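The top view shows the section at about px (199,209) on the foam, the elements at (184,166) and (237,162), and the purple look-alike at (121,195). The cabinet is at (355,203), with the hook rod running up and to the left at about (362,215). The side view agrees: section at (287,264), cabinet at (241,117). Next I'll fit the poses from depth.

```bash
python3 - <<'E'
from h import *
def rect(q,name):
    r=cv2.minAreaRect((q[:,:2]*1000).astype(np.float32)); print(name,len(q),np.round(r[0],1),np.round(r[1],1),round(r[2],1),'z',np.round(np.median(q[:,2]),4))
for n in('top','side'):
    w=np.load(n+'.npy'); p=w.reshape(-1,3); p=p[~np.isnan(p[:,0])]
    s=p[(abs(p[:,0]-.55)<.06)&(abs(p[:,1]-.278)<.06)]
    rect(s[s[:,2]>.076],n+' flange tops'); rect(s[(s[:,2]>.03)],n+' section all')
    t=s[(s[:,2]>.062)&(s[:,2]<.0715)]; print('tube crown',len(t),np.round(t.mean(0),4) if len(t) else '')
    d=p[(abs(p[:,0]-.55)<.2)&(abs(p[:,1]+.2)<.2)]
    rect(d[(d[:,2]>.215)&(d[:,2]<.25)],n+' deck'); rect(d[(d[:,2]>.2305)&(d[:,2]<.25)],n+' rim')
    k=d[(d[:,2]>.185)&(d[:,2]<.212)&(abs(d[:,0]-.5)<.07)&(abs(d[:,1]+.222)<.04)]
    if len(k)>5:
        print('hook',len(k),np.round(k.min(0),3),np.round(k.max(0),3),np.round(k.mean(0),4))
        l=cv2.fitLine(k[:,:2].astype(np.float32),cv2.DIST_HUBER,0,.01,.01).ravel(); print('line',l,np.degrees(np.arctan2(l[1],l[0])))
a=cv2.imread('pics/top1.png')[135:270,290:425];b=cv2.imread('pics/side1.png')[55:190,170:305]
c=cv2.imread('pics/top1.png')[140:230,160:250]
cv2.imwrite('pics/crop.png',np.hstack([cv2.resize(x,(390,390),interpolation=cv2.INTER_CUBIC) for x in(a,b)]))
E
```

```text
top flange tops 114 [549.5 276.9] [61.3 69.8] 57.9 z 0.0822
top section all 350 [549.3 277. ] [61.7 69.9] 58.5 z 0.0693
tube crown 126 [0.5496 0.2769 0.0668]
top deck 5336 [ 546.3 -206.6] [300.6 252.5] 19.0 z 0.226
top rim 653 [ 545.3 -205.3] [297.7 249.1] 18.8 z 0.2334
hook 125 [ 0.435 -0.254  0.191] [ 0.552 -0.186  0.212] [ 0.4975 -0.221   0.2007]
line [ 0.95372915  0.30066705  0.5127304  -0.21660514] 17.497671
side flange tops 142 [550.7 278.3] [61.9 69.6] 57.5 z 0.0829
side section all 486 [550.8 278.4] [62.2 69.7] 57.5 z 0.0685
tube crown 157 [0.5506 0.2767 0.0672]
side deck 4469 [ 546.9 -204.8] [302.5 255.7] 19.0 z 0.226
side rim 449 [ 548.8 -198.6] [287.5 241.9] 18.5 z 0.2346
hook 183 [ 0.434 -0.26   0.185] [ 0.552 -0.185  0.212] [ 0.4793 -0.2175  0.1999]
line [ 0.98840356  0.15184985  0.48715517 -0.21756545] 8.734144
```

View pics/crop.png

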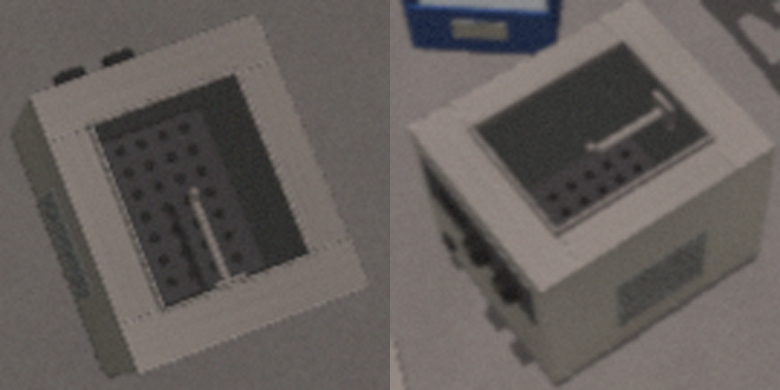

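```bash
python3 - <<'E'
from h import *
def rot(p,c,a):
    a=np.radians(a); d=p[:,:2]-c; return np.c_[d@[np.cos(a),np.sin(a)],d@[-np.sin(a),np.cos(a)],p[:,2]]
for n in('top','side'):
    p=np.load(n+'.npy').reshape(-1,3); p=p[~np.isnan(p[:,0])]
    s=rot(p,[.550,.2775],57.8); f=s[(abs(s[:,0])<.045)&(abs(s[:,1])<.045)&(s[:,2]>.076)]
    print(n,'along bore',np.histogram(f[:,0],np.arange(-.04,.045,.01))[0],'across',np.histogram(f[:,1],np.arange(-.04,.045,.01))[0])
    r=rot(p,[.5465,-.2055],19)
    low=r[(abs(r[:,0])<.11)&(abs(r[:,1])<.11)&(r[:,2]<.222)]
    hi=r[(abs(r[:,0])<.15)&(abs(r[:,1])<.12)&(r[:,2]>.2295)]
    print(' rim x',np.histogram(hi[:,0],np.arange(-.15,.151,.01))[0]);print(' rim y',np.histogram(hi[:,1],np.arange(-.12,.121,.01))[0])
    # hole edges at mid-lines: nearest deck/rim points
    d=r[(r[:,2]>.224)&(r[:,2]<.245)]
    m=d[abs(d[:,1])<.05]; e=d[abs(d[:,0])<.06]
    print(' edges x',np.round([m[m[:,0]<0][:,0].max(),m[m[:,0]>0][:,0].min()],4),'y',np.round([e[e[:,1]<0][:,1].max(),e[e[:,1]>0][:,1].min()],4))
    k=r[(r[:,2]>.18)&(r[:,2]<.218)&(r[:,0]>-.09)&(r[:,0]<.03)&(abs(r[:,1])<.03)]
    print(' hook',len(k),np.round(np.percentile(k[:,0],[0,2,98,100]),4))
    for a,b in((-.085,-.06),(-.06,-.04),(-.04,-.02),(-.02,-.005),(-.005,.02)):
        q=k[(k[:,0]>a)&(k[:,0]<b)]; print('   ',len(q),np.round(np.median(q,0),4),np.round([q[:,1].min(),q[:,1].max(),q[:,2].max()],4)) if len(q) else None
E
```

```text
top along bore [ 8 46  3  2  1  1 53  0] across [ 6 17 14 18 19 16 15  9]
 rim x [29 29 35 29 76 49 19 22 22 23 23 24 23 19 23 25 21 20 24 19 20 22 21 27
 82 46 33 30 19 17]
 rim y [35 42 45 83 84 26 19 20 21 23 22 26 16 22 21 19 23 20 23 85 77 32 41 46]
 edges x [-0.0987  0.0965] y [-0.0773  0.0771]
 hook 108 [-0.0897 -0.0874  0.0018  0.0048]
    29 [-0.073   0.      0.2002] [-0.0055  0.0048  0.2057]
    23 [-0.0497 -0.0004  0.201 ] [-0.0058  0.005   0.2067]
    23 [-0.03    0.0004  0.1992] [-0.0061  0.0043  0.2068]
    17 [-0.0126  0.0002  0.1979] [-0.0053  0.0039  0.2071]
    11 [-0.001   0.0012  0.2091] [-0.0035  0.0036  0.2158]
side along bore [ 0 70  0  0  0  0 52 20] across [11 18 22 20 20 21 20 10]
 rim x [ 5 10  9  9 26 85 12 14 15 15 14 12 17 14 14 21 11 19 19 15 17 18 17 19
 32 75 14 11 11 14]
 rim y [ 11   8   9  42 104  18  12  12  16  15  14  12  14  14  13  15  19  15
  14  50 109  15  16  17]
 edges x [-0.0951  0.098 ] y [-0.0751  0.0776]
 hook 96 [-0.0889 -0.0867  0.0045  0.0073]
    24 [-0.073   0.0036  0.1996] [-0.0052  0.0057  0.2047]
    20 [-0.0508  0.0016  0.2007] [-0.0027  0.0069  0.2037]
    19 [-0.0319  0.0021  0.1991] [-0.0024  0.0058  0.2039]
    16 [-0.0137  0.002   0.1998] [-0.0055  0.0062  0.2046]
    13 [0.0007 0.004  0.2085] [-0.0007  0.0053  0.2127]
```

Call:
apply_moves(moves=[{"jaw": 1,"offset": [0,0,-50],"rot": [0,0,-10.6]},{"jaw": 1,"offset": [0,0,-50],"rot": [0,0,-10.6]},{"jaw": 1,"offset": [0,0,-50],"rot": [0,0,-10.6]},{"jaw": 1,"offset": [50,-10,0],"rot": [0,0,0]},{"jaw": 1,"offset": [59,-12,0],"rot": [0,0,0]}])

```text
time_s: 1.32
eef_pos: [0.29, -0.4136, 0.3818]
eef_rot: [0.001, 0.877, 0.481, 0.0]
wrist_force: [0.7, -0.1, -0.2]
opening: 0.998
grasp_force: 0.0
```

Call:
apply_moves(moves=[{"jaw": 1,"offset": [59,-12,0],"rot": [0,0,0]},{"jaw": 1,"offset": [59,-12,0],"rot": [0,0,0]},{"jaw": 1,"offset": [59,-12,0],"rot": [0,0,0]},{"jaw": 1,"offset": [59,-12,0],"rot": [0,0,0]},{"jaw": 1,"offset": [59,-12,0],"rot": [0,0,0]}])

```text
time_s: 1.95
eef_pos: [0.3978, -0.131, 0.3816]
eef_rot: [0.001, 0.877, 0.481, 0.0]
wrist_force: [1.2, -1.1, 0.1]
opening: 1.002
grasp_force: 0.0
```

Call:
apply_moves(moves=[{"jaw": 1,"offset": [59,-12,0],"rot": [0,0,0]},{"jaw": 1,"offset": [59,-12,0],"rot": [0,0,0]},{"jaw": 1,"offset": [59,-12,0],"rot": [0,0,0]},{"jaw": 1,"offset": [59,-12,0],"rot": [0,0,0]},{"jaw": 1,"offset": [0,0,0],"rot": [0,0,0]}])

```text
time_s: 2.58
eef_pos: [0.4837, 0.0959, 0.381]
eef_rot: [-0.001, 0.875, 0.484, -0.0]
wrist_force: [-1.0, -0.6, 0.2]
opening: 0.999
grasp_force: 0.0
```

```bash
cat > go.py <<'E'
import sys
from h import *
from scipy.spatial.transform import Rotation as R
def go(t,yaw):
    o=ctrl.get_obs(); q=np.array(o['eef_rot']); r=R.from_quat(q[[1,2,3,0]])
    m=np.radians(yaw); T=R.from_matrix(np.array([[np.cos(m),np.sin(m),0],[np.sin(m),-np.cos(m),0],[0,0,-1]]))
    print('t',round(o['time_s'],2),'pos',np.round(o['eef_pos'],4),'yaw',round(float(np.degrees(np.arctan2(*r.as_matrix()[[1,0],[0,0]]))),2),'q',np.round(o['q'],2),'F',np.round(o['wrist_force'],1),'open',round(o['opening'],3),'grip',np.round(o['grasp_force'],1))
    d=np.array(t)-o['eef_pos']
    print('offset now-frame mm',np.round(r.inv().apply(d)*1000,1),'target-frame',np.round(T.inv().apply(d)*1000,1),'rotvec deg',np.round(np.degrees((r.inv()*T).as_rotvec()),1))
if __name__=='__main__': a=list(map(float,sys.argv[1:])); go(a[:3],a[3])
E
python3 go.py .550 .2775 .031 57.8
```

```text
t 2.58 pos [0.4837 0.0959 0.381 ] yaw 57.94 q [-0.05 -0.09  1.59  0.    1.64  0.51] F [-1.  -0.6  0.2] open 0.999 grip 0.0
offset now-frame mm [188.9 -39.9 350.1] target-frame [189.  -40.7 350. ] rotvec deg [-0.1 -0.   0.1]
```

Call:
apply_moves(moves=[{"jaw": 1,"offset": [47,-10,30],"rot": [0,0,0]},{"jaw": 1,"offset": [47,-10,40],"rot": [0,0,0]},{"jaw": 1,"offset": [47,-10,40],"rot": [0,0,0]},{"jaw": 1,"offset": [48,-10,40],"rot": [0,0,0]},{"jaw": 1,"offset": [0,0,60],"rot": [0,0,0]}])

```text
time_s: 3.2
eef_pos: [0.5529, 0.2745, 0.1721]
eef_rot: [0.0, 0.876, 0.482, 0.002]
wrist_force: [0.8, -1.8, -0.3]
opening: 1.0
grasp_force: 0.0
```

Call:
apply_moves(moves=[{"jaw": 1,"offset": [0,0,40],"rot": [0,0,0]},{"jaw": 1,"offset": [0,0,0],"rot": [0,0,0]},{"jaw": 1,"offset": [0,0,0],"rot": [0,0,0]},{"jaw": 1,"offset": [0,0,0],"rot": [0,0,0]},{"jaw": 1,"offset": [0,0,0],"rot": [0,0,0]}])

```text
time_s: 3.82
eef_pos: [0.552, 0.2726, 0.134]
eef_rot: [0.0, 0.876, 0.481, 0.002]
wrist_force: [0.3, -0.7, 0.2]
opening: 1.002
grasp_force: 0.0
```

```bash
python3 go.py .550 .2775 .029 57.8; python3 -c "
from h import *
print(ctrl.pinch_z)
p,d,P=snap('side','g1.png');c=p[190:330,200:360];cv2.imwrite('pics/g1c.png',cv2.resize(c,None,fx=4,fy=4)[:,:,::-1])"
```

```text
t 3.83 pos [0.552  0.2726 0.134 ] yaw 57.56 q [ 0.27  0.37  1.58 -0.    1.19  0.83] F [ 0.3 -0.7  0.2] open 1.002 grip 0.0
offset now-frame mm [  2.8  -4.6 104.9] target-frame [  3.1  -4.3 105. ] rotvec deg [ 0.1 -0.1 -0.2]
0.0187
```

View pics/g1c.png

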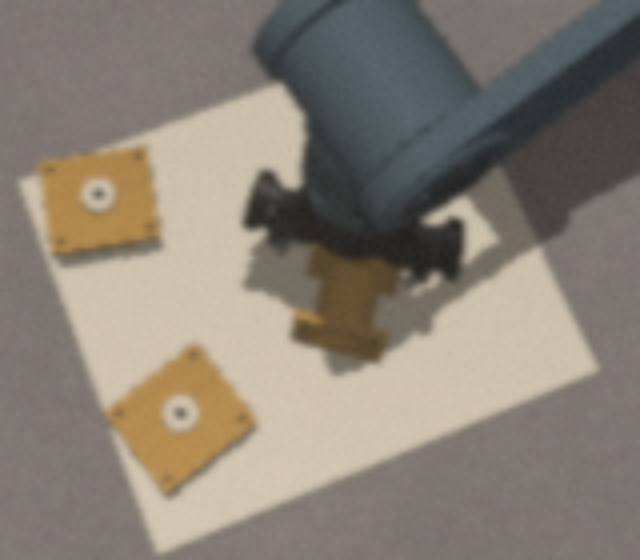

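The jaws straddle the tube (crop px 350,280), with the closing line across the bore, and the elements are clear. I'll descend and close.

Call:
apply_moves(moves=[{"jaw": 1,"offset": [3,-4.5,25],"rot": [0,0,0]},{"jaw": 1,"offset": [0,0,40],"rot": [0,0,0]},{"jaw": 1,"offset": [0,0,25],"rot": [0,0,0]},{"jaw": 1,"offset": [0,0,14],"rot": [0,0,0]},{"jaw": 1,"offset": [0,0,0],"rot": [0,0,0]}])

```text
time_s: 4.5
eef_pos: [0.5483, 0.2773, 0.0273]
eef_rot: [-0.0, 0.876, 0.482, -0.001]
wrist_force: [0.8, 0.5, 0.5]
opening: 1.004
grasp_force: 0.0
```

Call:
apply_moves(moves=[{"jaw": 0.4,"offset": [0,0,0],"rot": [0,0,0]},{"jaw": 0.2,"offset": [0,0,0],"rot": [0,0,0]},{"jaw": 0,"offset": [0,0,0],"rot": [0,0,0]},{"jaw": 0,"offset": [0,0,0],"rot": [0,0,0]},{"jaw": 0,"offset": [0,0,0],"rot": [0,0,0]}])

```text
time_s: 5.12
eef_pos: [0.5494, 0.2778, 0.0295]
eef_rot: [0.0, 0.876, 0.482, 0.001]
wrist_force: [-1.9, -0.1, 6.1]
opening: 0.501
grasp_force: 60.3
```

```bash
python3 go.py .550 .2775 .029 57.8
```

```text
t 5.12 pos [0.5494 0.2778 0.0295] yaw 57.58 q [0.28 0.51 1.62 0.   1.01 0.84] F [-1.9 -0.1  6.1] open 0.501 grip 60.3
offset now-frame mm [0.1 0.7 0.5] target-frame [0.1 0.7 0.5] rotvec deg [ 0.1 -0.1 -0.2]
```

Call:
apply_moves(moves=[{"jaw": 0,"offset": [0,0,-30],"rot": [0,0,0]},{"jaw": 0,"offset": [0,0,-60],"rot": [0,0,0]},{"jaw": 0,"offset": [0,0,-60],"rot": [0,0,9.7]},{"jaw": 0,"offset": [0,0,-60],"rot": [0,0,9.7]},{"jaw": 0,"offset": [0,0,-60],"rot": [0,0,9.7]}])

```text
time_s: 5.75
eef_pos: [0.5476, 0.2772, 0.2989]
eef_rot: [0.0, 0.97, 0.243, -0.001]
wrist_force: [1.1, 1.1, -6.4]
opening: 0.498
grasp_force: 63.3
```

Call:
apply_moves(moves=[{"jaw": 0,"offset": [0,0,-60],"rot": [0,0,9.5]},{"jaw": 0,"offset": [0,0,0],"rot": [0,0,0]},{"jaw": 0,"offset": [0,0,0],"rot": [0,0,0]},{"jaw": 0,"offset": [0,0,0],"rot": [0,0,0]},{"jaw": 0,"offset": [0,0,0],"rot": [0,0,0]}])

```text
time_s: 6.38
eef_pos: [0.548, 0.2772, 0.3553]
eef_rot: [0.0, 0.986, 0.165, -0.002]
wrist_force: [0.4, -0.0, -5.3]
opening: 0.501
grasp_force: 63.2
```

```bash
python3 go.py .5916 -.189 .36 19
```

```text
t 6.38 pos [0.548  0.2772 0.3553] yaw 19.0 q [ 0.28  0.2   1.34 -0.    1.61  1.51] F [ 0.4 -0.  -5.3] open 0.501 grip 63.2
offset now-frame mm [-110.5  455.    -4.3] target-frame [-110.5  455.    -4.7] rotvec deg [-0.   0.2 -0. ]
```

Call:
apply_moves(moves=[{"jaw": 0,"offset": [-7,30,0],"rot": [0,0,0]},{"jaw": 0,"offset": [-12,50,0],"rot": [0,0,0]},{"jaw": 0,"offset": [-12,50,0],"rot": [0,0,0]},{"jaw": 0,"offset": [-13,55,0],"rot": [0,0,0]},{"jaw": 0,"offset": [-13,55,0],"rot": [0,0,0]}])

```text
time_s: 7.0
eef_pos: [0.5725, 0.0303, 0.3569]
eef_rot: [-0.0, 0.986, 0.165, -0.001]
wrist_force: [0.8, -0.0, -5.3]
opening: 0.497
grasp_force: 63.3
```

Call:
apply_moves(moves=[{"jaw": 0,"offset": [-13,55,0],"rot": [0,0,0]},{"jaw": 0,"offset": [-13,55,0],"rot": [0,0,0]},{"jaw": 0,"offset": [-13,50,0],"rot": [0,0,0]},{"jaw": 0,"offset": [-9,35,0],"rot": [0,0,0]},{"jaw": 0,"offset": [-5,20,0],"rot": [0,0,0]}])

```text
time_s: 7.62
eef_pos: [0.5922, -0.1905, 0.3565]
eef_rot: [-0.001, 0.986, 0.164, -0.001]
wrist_force: [-0.6, 0.6, -5.3]
opening: 0.492
grasp_force: 63.3
```

Call:
apply_moves(moves=[{"jaw": 0,"offset": [0,0,0],"rot": [0,0,0]},{"jaw": 0,"offset": [0,0,0],"rot": [0,0,0]},{"jaw": 0,"offset": [0,0,0],"rot": [0,0,0]},{"jaw": 0,"offset": [0,0,0],"rot": [0,0,0]},{"jaw": 0,"offset": [0,0,0],"rot": [0,0,0]}])

```text
time_s: 8.25
eef_pos: [0.5926, -0.1881, 0.358]
eef_rot: [0.0, 0.986, 0.165, 0.0]
wrist_force: [-0.2, -0.8, -5.6]
opening: 0.502
grasp_force: 63.3
```

```bash
python3 go.py .5916 -.189 .32 19; python3 - <<'E'
from h import *
ims=[]
o=ctrl.get_obs(); e=np.array(o['eef_pos'])
for n,(r,c) in {'top':(125,285),'side':(40,150)}.items():
    p,d,P=snap(n); w=cloud(d,P); ims.append(cv2.resize(p[r:r+150,c:c+150],(390,390),interpolation=cv2.INTER_CUBIC))
    a=np.radians(19); q=w.reshape(-1,3)-e
    b=np.c_[q[:,0]*np.cos(a)+q[:,1]*np.sin(a),-q[:,0]*np.sin(a)+q[:,1]*np.cos(a),q[:,2]]
    rgb=p.reshape(-1,3).astype(int)
    m=(abs(b[:,0])<.045)&(abs(b[:,1])<.05)&(b[:,2]>-.03)&(b[:,2]<.06)&(rgb[:,0]-rgb[:,2]>35)
    s=b[m]; print(n,len(s),np.round(np.percentile(s,[1,50,99],axis=0),4).tolist() if len(s) else '')
    for sgn in(1,-1):
        f=s[(sgn*s[:,0]>.02)]; print(sgn,len(f),np.round(np.percentile(f,[2,98],axis=0),4).tolist() if len(f) else '')
cv2.imwrite('pics/h1.png',np.hstack(ims)[:,:,::-1])
E
```

```text
t 8.25 pos [ 0.5926 -0.1881  0.358 ] yaw 19.02 q [-0.5   0.21  1.32  0.    1.61  0.74] F [-0.2 -0.8 -5.6] open 0.502 grip 63.3
offset now-frame mm [-1.3  0.5 38. ] target-frame [-1.3  0.5 38. ] rotvec deg [ 0. -0.  0.]
top 78 [[-0.0299, -0.0166, 0.0003], [-0.0261, 0.0097, 0.0499], [0.028, 0.033, 0.0568]]
1 9 [[0.023, 0.0267, 0.0417], [0.0285, 0.0333, 0.0551]]
-1 60 [[-0.0298, -0.0145, 0.0012], [-0.0201, 0.0289, 0.056]]
side 300 [[-0.0271, -0.0287, -0.0071], [0.0278, 0.0103, 0.0342], [0.0324, 0.0367, 0.0559]]
1 222 [[0.0219, -0.0264, -0.0026], [0.0323, 0.0361, 0.0554]]
-1 30 [[-0.0278, 0.0232, -0.01], [-0.021, 0.0368, 0.0205]]
```

View pics/h1.png

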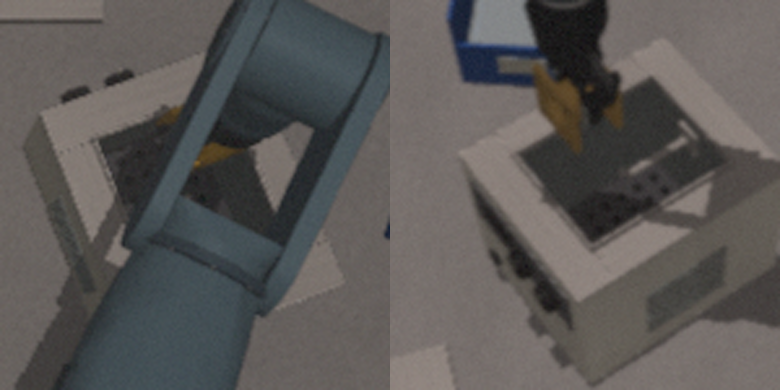

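The side crop shows the section held level, with its near flange at about (560,105) and the jaws over the panel half of the opening. The hook rod at (660,155) is clear of it. The section sits centred in the grip to about 1 mm, so I'll go down in front of the tip.

Call:
apply_moves(moves=[{"jaw": 0,"offset": [0,0,30],"rot": [0,0,0]},{"jaw": 0,"offset": [0,0,45],"rot": [0,0,0]},{"jaw": 0,"offset": [0,0,40],"rot": [0,0,0]},{"jaw": 0,"offset": [0,0,30],"rot": [0,0,0]},{"jaw": 0,"offset": [0,0,20],"rot": [0,0,0]}])

```text
time_s: 8.98
eef_pos: [0.592, -0.1883, 0.191]
eef_rot: [-0.001, 0.986, 0.165, -0.001]
wrist_force: [0.8, 0.8, -5.9]
opening: 0.499
grasp_force: 63.3
```

Call:
apply_moves(moves=[{"jaw": 0,"offset": [0,0,11],"rot": [0,0,0]},{"jaw": 0,"offset": [0,0,0],"rot": [0,0,0]},{"jaw": 0,"offset": [0,0,0],"rot": [0,0,0]},{"jaw": 0,"offset": [0,0,0],"rot": [0,0,0]},{"jaw": 0,"offset": [0,0,0],"rot": [0,0,0]}])

```text
time_s: 9.6
eef_pos: [0.5929, -0.1888, 0.1826]
eef_rot: [0.0, 0.986, 0.165, 0.0]
wrist_force: [0.0, -0.1, -6.0]
opening: 0.497
grasp_force: 63.3
```

```bash
python3 go.py .5072 -.2180 .182 19; python3 - <<'E'
from h import *
p,d,P=snap('side');cv2.imwrite('pics/h2.png',cv2.resize(p[50:160,180:310],(780,660),interpolation=cv2.INTER_CUBIC)[:590,:,::-1])
E
```

```text
t 9.6 pos [ 0.5929 -0.1888  0.1826] yaw 18.97 q [-0.5   0.33  1.53 -0.    1.28  0.74] F [ 0.  -0.1 -6. ] open 0.497 grip 63.3
offset now-frame mm [-90.5  -0.2   0.5] target-frame [-90.5  -0.3   0.6] rotvec deg [ 0.1 -0.  -0. ]
```

View pics/h2.png

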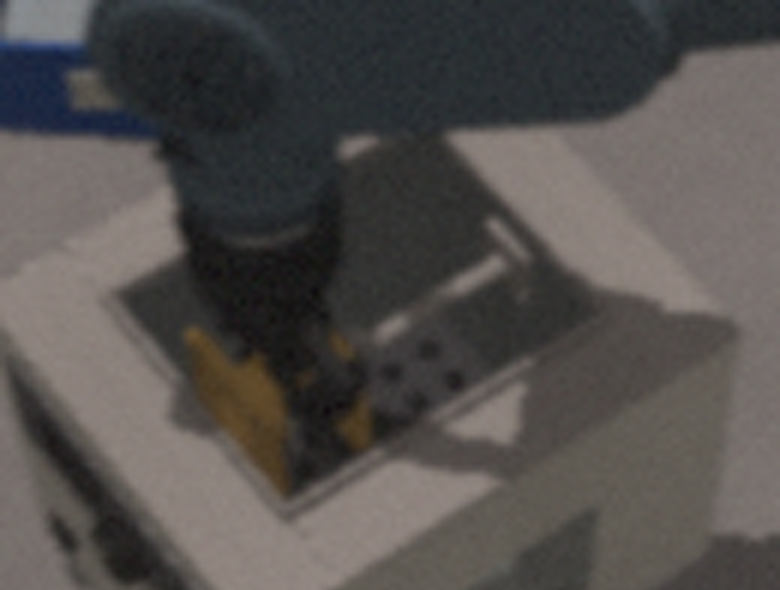

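The section is inside the opening, near flange at (235,410), and the free end of the rod at (380,330) sits just in front of the far flange. I'll thread it on along -x, watching the force.

Call:
apply_moves(moves=[{"jaw": 0,"offset": [-6,0,0],"rot": [0,0,0]},{"jaw": 0,"offset": [-8,0,0],"rot": [0,0,0]},{"jaw": 0,"offset": [-8,0,0],"rot": [0,0,0]},{"jaw": 0,"offset": [-8,0,0],"rot": [0,0,0]},{"jaw": 0,"offset": [0,0,0],"rot": [0,0,0]}])

```text
time_s: 10.28
eef_pos: [0.5636, -0.1987, 0.1819]
eef_rot: [-0.0, 0.986, 0.164, -0.0]
wrist_force: [1.4, -0.4, -6.0]
opening: 0.495
grasp_force: 63.3
```

Call:
apply_moves(moves=[{"jaw": 0,"offset": [-10,0,0],"rot": [0,0,0]},{"jaw": 0,"offset": [-12,0,0],"rot": [0,0,0]},{"jaw": 0,"offset": [-12,0,0],"rot": [0,0,0]},{"jaw": 0,"offset": [-12,0,0],"rot": [0,0,0]},{"jaw": 0,"offset": [0,0,0],"rot": [0,0,0]}])

```text
time_s: 10.9
eef_pos: [0.5198, -0.2137, 0.1819]
eef_rot: [-0.0, 0.986, 0.164, -0.0]
wrist_force: [-0.1, 0.1, -6.6]
opening: 0.5
grasp_force: 63.3
```

```bash
python3 go.py .5072 -.2180 .165 19; python3 - <<'E'
from h import *
p,d,P=snap('side');cv2.imwrite('pics/h3.png',cv2.resize(p[50:150,200:330],(780,600),interpolation=cv2.INTER_CUBIC)[:,:,::-1])
E
```

```text
t 10.9 pos [ 0.5198 -0.2137  0.1819] yaw 18.91 q [-0.6   0.2   1.69 -0.    1.25  0.64] F [-0.1  0.1 -6.6] open 0.5 grip 63.3
offset now-frame mm [-13.4  -0.   16.9] target-frame [-13.4  -0.1  16.9] rotvec deg [-0.   0.  -0.1]
```

View pics/h3.png

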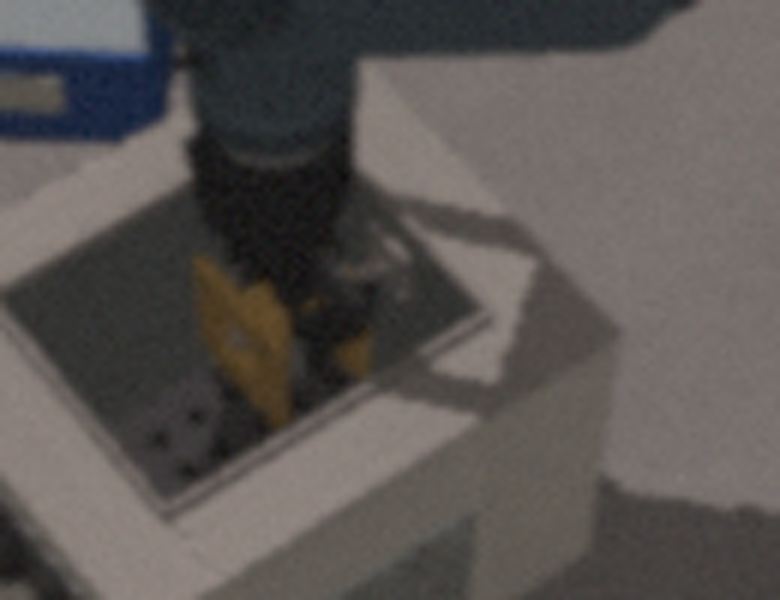

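The tip shows through the near flange's bore at (238,335), so the section is threaded. I'll move to the seat and lower it.

Call:
apply_moves(moves=[{"jaw": 0,"offset": [-7,0,0],"rot": [0,0,0]},{"jaw": 0,"offset": [-5,0,0],"rot": [0,0,0]},{"jaw": 0,"offset": [0,0,7],"rot": [0,0,0]},{"jaw": 0,"offset": [0,0,6],"rot": [0,0,0]},{"jaw": 0,"offset": [0,0,0],"rot": [0,0,0]}])

```text
time_s: 11.58
eef_pos: [0.5089, -0.2168, 0.1677]
eef_rot: [-0.001, 0.986, 0.165, -0.001]
wrist_force: [-0.4, 0.5, -5.9]
opening: 0.497
grasp_force: 63.3
```

Call:
apply_moves(moves=[{"jaw": 0,"offset": [0,0,1],"rot": [0,0,0]},{"jaw": 0,"offset": [0,0,1],"rot": [0,0,0]},{"jaw": 0,"offset": [0,0,0],"rot": [0,0,0]},{"jaw": 0,"offset": [0,0,0],"rot": [0,0,0]},{"jaw": 0,"offset": [0,0,0],"rot": [0,0,0]}])

```text
time_s: 12.2
eef_pos: [0.5094, -0.2173, 0.1669]
eef_rot: [0.0, 0.986, 0.165, 0.0]
wrist_force: [-0.1, -0.3, -5.9]
opening: 0.5
grasp_force: 63.3
```

Call:
apply_moves(moves=[{"jaw": 0,"offset": [0,0,1],"rot": [0,0,0]},{"jaw": 0,"offset": [0,0,1],"rot": [0,0,0]},{"jaw": 0,"offset": [0,0,0],"rot": [0,0,0]},{"jaw": 0,"offset": [0,0,0],"rot": [0,0,0]},{"jaw": 0,"offset": [0,0,0],"rot": [0,0,0]}])

```text
time_s: 12.82
eef_pos: [0.5093, -0.2172, 0.1648]
eef_rot: [-0.0, 0.986, 0.165, -0.0]
wrist_force: [-1.0, 0.5, -6.1]
opening: 0.497
grasp_force: 63.4
```

Call:
apply_moves(moves=[{"jaw": 0,"offset": [0,0,1],"rot": [0,0,0]},{"jaw": 0,"offset": [0,0,0.7],"rot": [0,0,0]},{"jaw": 0,"offset": [0,0,0],"rot": [0,0,0]},{"jaw": 0,"offset": [0,0,0],"rot": [0,0,0]},{"jaw": 0,"offset": [0,0,0],"rot": [0,0,0]}])

```text
time_s: 13.45
eef_pos: [0.5094, -0.2174, 0.1645]
eef_rot: [0.0, 0.986, 0.165, 0.0]
wrist_force: [-6.4, 3.7, 4.9]
opening: 0.5
grasp_force: 64.3
```

The section is on the rod: the wrist force in z went from -6 N to +5 N. Now I'll release gently.

Call:
apply_moves(moves=[{"jaw": 0.5,"offset": [0,0,0],"rot": [0,0,0]},{"jaw": 0.54,"offset": [0,0,0],"rot": [0,0,0]},{"jaw": 0.58,"offset": [0,0,0],"rot": [0,0,0]},{"jaw": 0.64,"offset": [0,0,0],"rot": [0,0,0]},{"jaw": 0.72,"offset": [0,0,0],"rot": [0,0,0]}])

```text
time_s: 14.08
eef_pos: [0.5095, -0.2173, 0.1631]
eef_rot: [0.0, 0.986, 0.165, 0.0]
wrist_force: [0.8, -0.5, -0.1]
opening: 0.72
grasp_force: 0.0
```

Call:
apply_moves(moves=[{"jaw": 0.8,"offset": [0,0,0],"rot": [0,0,0]},{"jaw": 0.8,"offset": [0,0,0],"rot": [0,0,0]},{"jaw": 0.8,"offset": [0,0,0],"rot": [0,0,0]},{"jaw": 0.8,"offset": [0,0,0],"rot": [0,0,0]},{"jaw": 0.8,"offset": [0,0,0],"rot": [0,0,0]}])

```text
time_s: 14.7
eef_pos: [0.5093, -0.2172, 0.1631]
eef_rot: [0.0, 0.986, 0.165, 0.0]
wrist_force: [-0.2, 0.5, -0.1]
opening: 0.8
grasp_force: 0.0
```

```bash
python3 go.py .5084 -.2176 .34 19; python3 - <<'E'
from h import *
p,d,P=snap('side');cv2.imwrite('pics/h4.png',cv2.resize(p[50:150,200:330],(780,600),interpolation=cv2.INTER_CUBIC)[:,:,::-1])
E
```

```text
t 14.7 pos [ 0.5093 -0.2172  0.1631] yaw 18.97 q [-0.62  0.2   1.72  0.    1.21  0.62] F [-0.2  0.5 -0.1] open 0.8 grip 0.0
offset now-frame mm [-1.000e+00  1.000e-01 -1.769e+02] target-frame [  -1.     0.  -176.9] rotvec deg [ 0. -0. -0.]
```

View pics/h4.png

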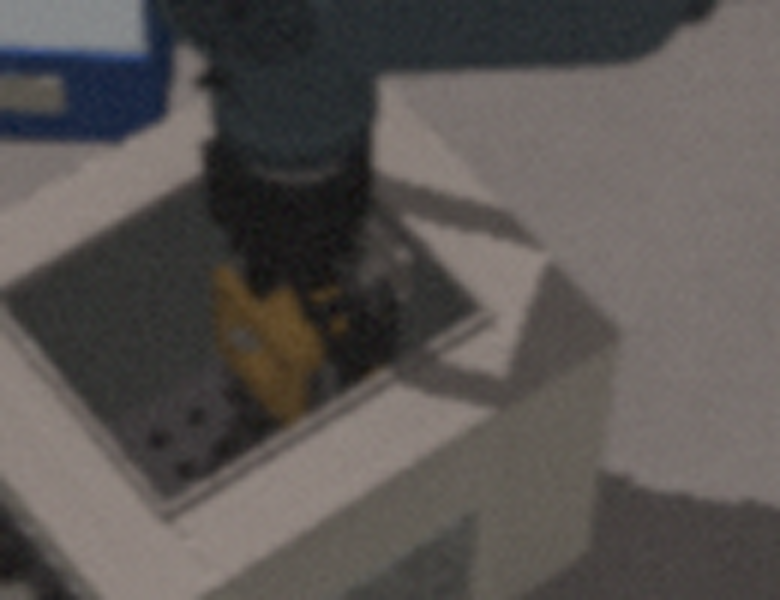

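The section hangs on the rod with the jaws clear of it and zero force. It looks slightly turned, with its near flange at (270,335). I'll raise straight up slowly at first.

Call:
apply_moves(moves=[{"jaw": 0.8,"offset": [0,0,-4],"rot": [0,0,0]},{"jaw": 0.8,"offset": [0,0,-6],"rot": [0,0,0]},{"jaw": 0.8,"offset": [0,0,-8],"rot": [0,0,0]},{"jaw": 0.8,"offset": [0,0,-8],"rot": [0,0,0]},{"jaw": 0.8,"offset": [0,0,0],"rot": [0,0,0]}])

```text
time_s: 15.38
eef_pos: [0.5099, -0.2176, 0.1903]
eef_rot: [0.001, 0.986, 0.165, 0.001]
wrist_force: [0.6, 1.1, -0.8]
opening: 0.804
grasp_force: 0.0
```

Call:
apply_moves(moves=[{"jaw": 0.8,"offset": [0,0,-12],"rot": [0,0,0]},{"jaw": 0.8,"offset": [0,0,-20],"rot": [0,0,0]},{"jaw": 0.8,"offset": [0,0,-40],"rot": [0,0,0]},{"jaw": 0.8,"offset": [0,0,-50],"rot": [0,0,0]},{"jaw": 0.8,"offset": [0,0,-50],"rot": [0,0,0]}])

```text
time_s: 16.0
eef_pos: [0.5091, -0.217, 0.3631]
eef_rot: [-0.0, 0.986, 0.165, 0.0]
wrist_force: [1.2, 0.0, 0.1]
opening: 0.798
grasp_force: 0.0
```

Call:
apply_moves(moves=[{"jaw": 0.8,"offset": [0,-50,-20],"rot": [0,0,0]},{"jaw": 0.8,"offset": [0,-60,0],"rot": [0,0,0]},{"jaw": 0.8,"offset": [0,-60,0],"rot": [0,0,0]},{"jaw": 0.8,"offset": [0,-60,0],"rot": [0,0,0]},{"jaw": 0.8,"offset": [0,-40,0],"rot": [0,0,0]}])

```text
time_s: 16.62
eef_pos: [0.4204, 0.0402, 0.382]
eef_rot: [0.0, 0.986, 0.165, 0.001]
wrist_force: [0.5, 0.1, 0.4]
opening: 0.802
grasp_force: 0.0
```

```bash
python3 - <<'E'
from h import *
a=np.radians(19); ims=[]
for n,(r,c) in {'top':(135,290),'side':(50,190)}.items():
    p,d,P=snap(n); ims.append(cv2.resize(p[r:r+120,c:c+120],(390,390),interpolation=cv2.INTER_CUBIC)); w=cloud(d,P)
    q=w.reshape(-1,3)-[.5027,-.2196,.195]; b=np.c_[q[:,0]*np.cos(a)+q[:,1]*np.sin(a),-q[:,0]*np.sin(a)+q[:,1]*np.cos(a),q[:,2]]
    rgb=p.reshape(-1,3).astype(int)
    s=b[(abs(b[:,0])<.08)&(abs(b[:,1])<.06)&(b[:,2]>-.08)&(b[:,2]<.04)&(rgb[:,0]-rgb[:,2]>30)]
    print(n,len(s),np.round(np.percentile(s,[1,50,99],axis=0),4).tolist())
    f=s[s[:,2]>np.percentile(s[:,2],99)-.014] ; r=cv2.minAreaRect((s[:,:2]*1000).astype(np.float32)); print(np.round(r[0],1),np.round(r[1],1),r[2])
cv2.imwrite('pics/h5.png',np.hstack(ims)[:,:,::-1])
E
```

```text
top 361 [[-0.0225, -0.0333, -0.0157], [0.0076, 0.0035, 0.0086], [0.037, 0.034, 0.0278]]
[ 7.1 -0.3] [62.9 70.9] 1.8114957809448242
side 483 [[-0.0516, -0.0375, -0.0406], [0.0061, 0.0089, 0.0061], [0.0402, 0.0363, 0.0264]]
[-6.9 -5.9] [105.8  89.7] 9.202446937561035
```

View pics/h5.png

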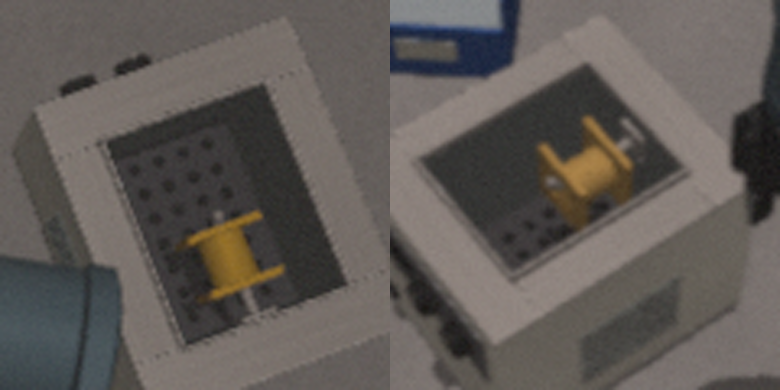

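The section hangs on the rod between the plate and the upturned tip: 7 mm in front of the seat, about 0 mm sideways, 2° off in yaw. I'll let it settle, check that it is still, and hand in.

Call:
apply_moves(moves=[{"jaw": 0.8,"offset": [0,0,0],"rot": [0,0,0]},{"jaw": 0.8,"offset": [0,0,0],"rot": [0,0,0]},{"jaw": 0.8,"offset": [0,0,0],"rot": [0,0,0]},{"jaw": 0.8,"offset": [0,0,0],"rot": [0,0,0]},{"jaw": 0.8,"offset": [0,0,0],"rot": [0,0,0]}])

```text
time_s: 17.35
eef_pos: [0.4216, 0.0378, 0.381]
eef_rot: [-0.0, 0.986, 0.164, -0.0]
wrist_force: [-0.2, 0.2, -0.4]
opening: 0.798
grasp_force: 0.0
```

Call:
apply_moves(moves=[{"jaw": 0.8,"offset": [0,0,0],"rot": [0,0,0]},{"jaw": 0.8,"offset": [0,0,0],"rot": [0,0,0]},{"jaw": 0.8,"offset": [0,0,0],"rot": [0,0,0]},{"jaw": 0.8,"offset": [0,0,0],"rot": [0,0,0]},{"jaw": 0.8,"offset": [0,0,0],"rot": [0,0,0]}])

```text
time_s: 17.98
eef_pos: [0.4216, 0.0381, 0.3811]
eef_rot: [-0.0, 0.986, 0.165, 0.0]
wrist_force: [-0.5, 0.1, -0.2]
opening: 0.8
grasp_force: 0.0
```

Call:
apply_moves(moves=[{"jaw": 0.8,"offset": [0,0,0],"rot": [0,0,0]},{"jaw": 0.8,"offset": [0,0,0],"rot": [0,0,0]},{"jaw": 0.8,"offset": [0,0,0],"rot": [0,0,0]},{"jaw": 0.8,"offset": [0,0,0],"rot": [0,0,0]},{"jaw": 0.8,"offset": [0,0,0],"rot": [0,0,0]}])

```text
time_s: 18.6
eef_pos: [0.4216, 0.0381, 0.3811]
eef_rot: [-0.0, 0.986, 0.165, 0.0]
wrist_force: [-0.3, 0.4, 0.3]
opening: 0.8
grasp_force: 0.0
```

```bash
python3 - <<'E'
from h import *
ps=[snap('side')[0][50:170,190:310].astype(np.float32) for _ in range(10)]
ys,xs=slice(30,75),slice(40,85)
g=[cv2.cvtColor(p,cv2.COLOR_RGB2GRAY)[ys,xs] for p in ps]
b=[cv2.cvtColor(p,cv2.COLOR_RGB2GRAY)[75:115,5:60] for p in ps]
print('section diff',[round(float(abs(x-g[0]).mean()),2) for x in g],'static diff',[round(float(abs(x-b[0]).mean()),2) for x in b])
print('shift px',[np.round(cv2.phaseCorrelate(g[0].copy(),x.copy())[0],2).tolist() for x in g[1::3]])
E
```

```text
section diff [0.0, 2.03, 2.05, 2.02, 2.09, 2.05, 1.99, 2.05, 2.01, 2.02] static diff [0.0, 1.93, 1.93, 1.94, 1.89, 1.9, 1.92, 1.87, 1.89, 1.88]
shift px [[0.51, 0.41], [0.48, 0.42], [0.53, 0.48]]
```

The section is still: the change between pictures is only noise, the same as in the static background.

```bash
python3 -c "
from bench import ctrl
print(ctrl.hand_in())"
```

```text
the job is handed in; nothing more can be done
None
```

I handed the job in at about 19 s with the brass section hanging still by its bore on the level part of the hook, about 7 mm in front of the seat point; I saw no sign of contact with the cabinet or the two elements, but the hand-in returned no verdict.

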